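# Set the belt grinder's tension arm to its mark

## Robot

A 6-joint arm with a two-finger parallel gripper is mounted at the origin on the work surface. World frame = base frame: x ahead of the robot, y to its left, z up, the work surface at z = 0. Lengths are in m, angles in rad, forces in N, time in s.
With the tool pointing down it reaches from about 0.25 to 0.725 m from the base axis. Payload 4 kg.
Tool frame: the origin (TCP) lies between the finger pads; the fingertips stand 17 mm ahead of it and the grasp point (between the pads) lies 2 mm behind it; z points along the fingers, y is the direction in which the jaws open and shut (so a half turn about z gives the same grasp; the last joint's range is limited). The gripper opens to 85 mm and grips with 20 to 120 N. Pads are 22 mm wide; open, the fingers measure 114 mm over their backs; the gripper's body (76 mm by 85 mm) begins 54 mm behind the grasp point. The pads swing forward as they close: fully open they stand 13 mm farther back than shut.
Start: joints at [-1.29, 0.241, 0.005, 1.335, 0, 1.571], TCP at [0.139, -0.48, 0.221] pointing down, gripper open.
Joint ranges: [-2.72, 2.72], [-1.05, 1.87], [-1.09, 1.28], [-1.99, 2.15], [-1.42, 1.44], [-3.14, 3.14]. Speed limits (rad/s): [2.79, 2.79, 3.14, 3.14, 3.14, 3.14].

## Interface

Orientations are given as a unit quaternion [x, y, z, w].
In Python, from workcell import readout, viewer, order gives the robot as it stands. The module is installed in compiled form; this text tells all that it offers.
- The arm moves only by the shell command python3 -m crank 'ROWS'. ROWS is text: rows parted by semicolons, each of 7 numbers parted by spaces: the shift along the tool's x, y, z in m, then the turn, a rotation vector about the tool's x, y, z in rad, then the gripper's target within -1 to 1 (shut at 1, half-way at 0, fully open at -1). A call has 1 to 20 rows; each row shifts and turns the pose as measured when the row begins, along the tool's axes as they then stand; what a row does not reach is not made up. A row lasts 1/12 s, in which the tool goes at most 41.7 mm and 7.16 degrees, less where a joint would pass 70% of its speed; a pose out of reach is approached as far as the arm can. A call with a gripper value outside its range is refused whole. The fingers move at their own pace and stop on an object; the grip force is fixed at half the most. Time passes only in rows, so rows that do not move let the fingers close. It gives the time, the measured TCP pose, the force and the opening at its end, in the units of the state.
- readout.get_obs(): the state, without advancing time (a new reading comes with each control period).
- viewer.camera(name): name is "scene" or "side" or "wrist"; returns the picture (480x640x3 uint8, red, green, blue); there is no depth.
- viewer.calibration(name): a dict with "fx", "fy", "cx", "cy" (pixels), "eye" and "rotation" of the camera in the world. Camera axes: x right, y down, z forward; pixel columns grow to the right and rows downward; lengths in m; the calibration is good to about 2 mm. A picture is of the moment at which its call begins: read the wrist's pose just before it. calibration takes no time and is no camera call; for the wrist camera it gives the pose at the moment of the call.
- order.job_done(): hands the job in, once; it reports no verdict.
The state is a dict: "clock": time; "joint_pos": joint angles; "joint_vel": joint speeds; "tau": joint torques, N m; "eef_pos": TCP position; "tool_rot": TCP orientation; "ft_force": force on the tool from outside, world axes, zero at the start; "ft_torque": the same for the moment, N m; "grip_width": finger opening in m.
Only numpy, scipy, OpenCV 4.12 (cv2) and the standard library are available. Lean on these libraries where they do the work, as an engineer would, in place of code of your own. Each camera call takes 0.05 s, during which the arm holds its last target. There are 200 camera calls.

## Task

Turn the grinder's four-spoked tension wheel clockwise until the orange pointer on the sprung tension arm lines up with the red set mark, creeping up on it so that the pointer never goes well past the mark (10 mm or more). Work only the wheel, never push the arm or its pointer itself, and leave the spanner, dressing stick and jar where they are. Let go of the wheel when done.

Things in the scene. Friction and masses are not known exactly. Their poses are not given: they have to be found in the camera images.
- head: Belt grinder head tilted on its side, fixed to the bench, no belt on. Steel plate 250 (x) x 380 (y) mm, top 30 mm up. Origin under its centre at bench height; x away from the robot at yaw 0. In mm: tension wheel axis at (-30, -90), arm pivot at (75, -30), grey motor (radius 70, top 204 high) at (0, 300). Near the wheel all but its own post (radius 24 to z 65, then 13) is under 68 high.
- wheel_hub (a point): Tension wheel's centre, 105 mm above the bench, on its upright axis; turns with it. Steel hub radius 20, 92 to 118 mm high plus a 6 mm nut; four level round spokes 12 mm thick along this point's +x, +y, -x, -y, free from radius 20 to 72 mm, then a black ball (radius 11) at radius 83. Free space under the spokes to 68 mm: a shut fingertip put down between two can push one round.
- tension_wheel (a joint): Wheel angle, rad, 0 to 6.5, grows clockwise seen from above (tightening); at the start 0 to 1.5. Stiff: takes 0.25 to 0.4 N m (5 to 9 N on a spoke at 47 mm radius) and stays where it is left. It must be tightened by 1.4 to 4.8 rad, so spoke must follow spoke; turning back loosens.
- tension_arm: Sprung aluminium arm swinging level about an upright pivot (its origin, at bench height), lying along its own +y; idler wheel (radius 36, top 93 mm high) 85 mm from the pivot; orange pointer 4 mm wide. Tightening swings it counter-clockwise from above, pointer towards head -x, by 0.065 rad per rad of the wheel. Not to be touched.
- pointer_tip (a point): Tip of the orange pointer, 190 mm from the arm's pivot, 44 mm above the bench. Moves about 12 mm per rad of the wheel.
- mark (a point): Red set mark (tab 6 mm wide, 32 long) on the white scale; set anew each time. The point on its line that the pointer's tip must meet: 190 mm from the arm's pivot, 44 mm above the bench. Its y points outward along the tab, its x across: the pointer comes from +x and is too far when on the -x side.
- spanner_mid (a point): Bystander: steel spanner 140 mm long, lying on the plate; this point is its middle.
- dressing_stick: Bystander: block 35 x 150 x 30 mm lying on the bench before the head, long along y; origin under its centre.
- grease_jar: Bystander: jar of radius 30 mm, 80 mm tall, standing on the bench right of the head; origin under its centre.

How it is judged:
By the outcome, as a careful person would: the job done as asked, in the order asked, and still so for the second after the job is handed in, with the robot touching nothing.
It also fails if it takes over 67 s, if anything falls off the work surface, if the arm or the gripper's body presses on something with over 40 N, if the wrist force passes 120 N, or if a joint passes its speed limit or range.

## Working session

There is one attempt and no reset: what is moved stays moved. The work goes in short steps, Python scripts to look and compute and a shell command to move; the robot and the scene stay as the last step left them, time stands still between calls to the robot, and variables do not carry over. Pictures are saved under pics/ and viewed, about 8 in all and at most 12, crops included, and the job is handed in when it is done.

```bash
mkdir -p pics; python3 - <<'E'
from workcell import readout, viewer
import cv2
print(readout.get_obs())
for n in("scene","side","wrist"):
    print(n,viewer.calibration(n))
    cv2.imwrite(f"pics/{n}0.png",viewer.camera(n)[:,:,::-1])
E
```

```text
{'clock': 0.0, 'joint_pos': array([-1.28998718e+00,  2.41416723e-01,  3.73945722e-03,  1.33517356e+00,
       -1.35578760e-05,  1.57081044e+00]), 'joint_vel': array([-6.16598917e-05,  9.24246574e-04,  1.32145735e-03,  5.61285142e-04,
        1.02983941e-03,  1.22671401e-03]), 'tau': array([ 1.31609809e-04, -3.72316039e+01,  2.52408546e+01,  1.68436352e-02,
       -5.80505201e-06,  7.69317751e-06]), 'eef_pos': array([ 0.13838639, -0.47980634,  0.2201169 ]), 'tool_rot': array([ 9.90159924e-01,  1.39936663e-01, -1.50476442e-04, -1.01619060e-03]), 'ft_force': array([-0.12207941,  0.54847016,  0.38113677]), 'ft_torque': array([ 0.00676372, -0.00635967, -0.02550528]), 'grip_width': 0.08543536743002424}
scene {'fx': 512.0339406720859, 'fy': 512.0339406720859, 'cx': 325.72233201400513, 'cy': 248.9354516441294, 'eye': array([1.06853965, 0.56589138, 0.56219839]), 'rotation': array([ 0.28617402,  0.83235431, -0.44442773, -0.16665751])}
side {'fx': 541.0112669877875, 'fy': 541.0112669877875, 'cx': 319.94708556327754, 'cy': 234.77029808897706, 'eye': array([0.70824336, 0.58827741, 0.95011575]), 'rotation': array([ 0.11430002,  0.94984057, -0.28968222, -0.02868122])}
wrist {'fx': 356.2467518738051, 'fy': 356.2467518738051, 'cx': 318.54109431346257, 'cy': 238.19539738458417, 'eye': array([ 0.2141466 , -0.45685252,  0.37311504]), 'rotation': array([ 0.78922683, -0.59409904, -0.09395363,  0.12385497])}
```

View pics/side0.png

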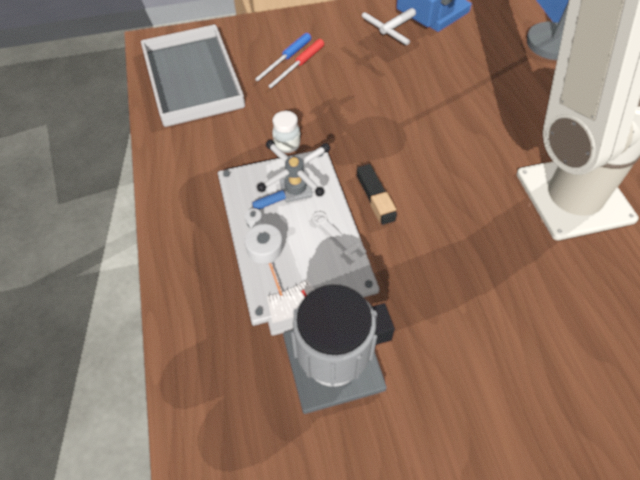

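View pics/scene0.png

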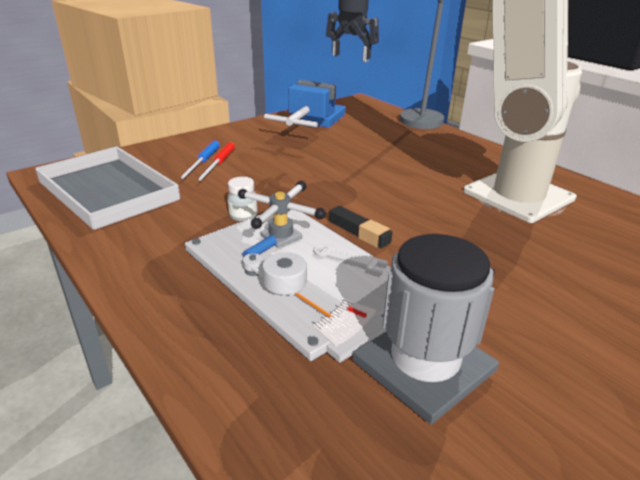

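```bash
python3 - <<'E'
import cv2
a=cv2.imread("pics/side0.png")[135:335,210:390]
cv2.imwrite("pics/s1.png",cv2.resize(a,None,fx=3,fy=3,interpolation=cv2.INTER_CUBIC))
a=cv2.imread("pics/scene0.png")[165:365,180:410]
cv2.imwrite("pics/c1.png",cv2.resize(a,None,fx=3,fy=3,interpolation=cv2.INTER_CUBIC))
E
```

```text
(no output)
```

View pics/s1.png

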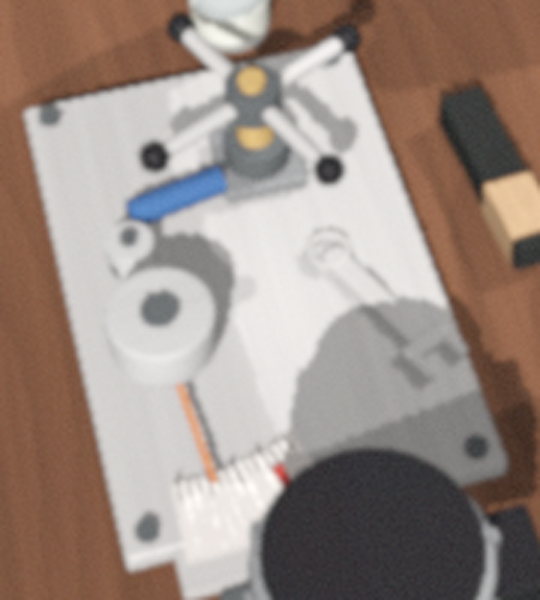

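View pics/c1.png

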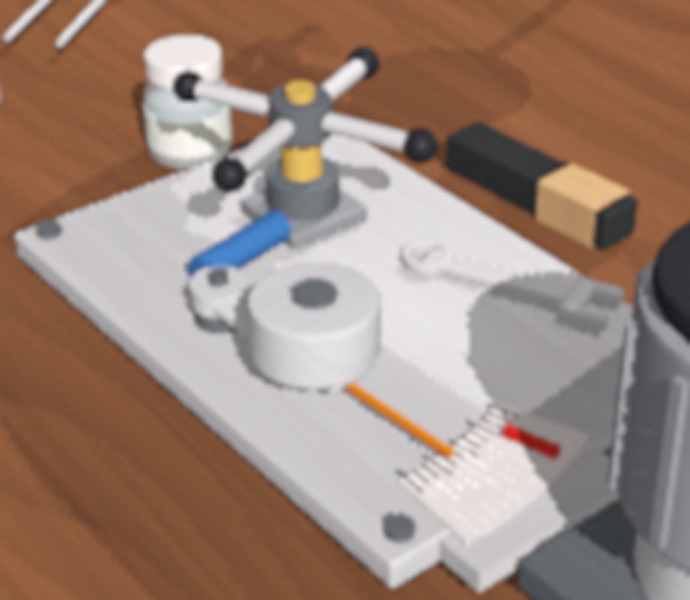

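```bash
cat > h.py <<'E'
import numpy as np
from scipy.optimize import least_squares
from scipy.spatial.transform import Rotation as R
from workcell import viewer
def proj(c,p):
    q=R.from_quat(c["rotation"]).inv().apply(np.atleast_2d(p)-c["eye"])
    return np.c_[c["fx"]*q[:,0]/q[:,2]+c["cx"],c["fy"]*q[:,1]/q[:,2]+c["cy"]]
def ray(c,u,v,z):
    d=R.from_quat(c["rotation"]).apply([(u-c["cx"])/c["fx"],(v-c["cy"])/c["fy"],1])
    return c["eye"]+d*(z-c["eye"][2])/d[2]
E
cat > fit.py <<'E'
from h import *
S=viewer.calibration("side");C=viewer.calibration("scene")
s=lambda u,v:(u/3+210,v/3+135)
c=lambda u,v:(u/3+180,v/3+165)
obs_s=[s(*p) for p in[(25,108),(130,556),(180,26),(347,38),(330,169),(154,157),(160,308),(213,480)]]
obs_c=[c(*p) for p in[(15,238),(388,572),(188,86),(365,62),(421,145),(230,174),(313,293),(450,453)]]
def model(p):
    x,y,w,t,a=p
    H=lambda X,Y,z:(x+X*np.cos(w)-Y*np.sin(w),y+X*np.sin(w)+Y*np.cos(w),z)
    P=[H(.125,-.19,.03),H(.125,.19,.03)]
    for k in range(4):
        b=t-k*np.pi/2; b=t+[ -np.pi/4,-3*np.pi/4,3*np.pi/4,np.pi/4][k]
        P.append(H(-.03+.083*np.cos(b),-.09+.083*np.sin(b),.105))
    for r,z in((.085,.093),(.19,.044)):
        P.append(H(.075-r*np.sin(a),-.03+r*np.cos(a),z))
    return np.array(P)
f=lambda p:np.r_[(proj(S,model(p))-obs_s).ravel(),(proj(C,model(p))-obs_c).ravel()]
x0=ray(S,*s(250,320),.03)
r=least_squares(f,[x0[0],x0[1],0,0,0],loss="soft_l1")
print(r.x,r.cost);print(f(r.x).reshape(2,-1,2).round(1).tolist())
m=model(r.x);print(m.round(4));hub=m[2:6].mean(0);print("hub",hub,np.hypot(*hub[:2]))
x,y,w,t,a=r.x
piv=np.array([x+.075*np.cos(w)+.03*np.sin(w),y+.075*np.sin(w)-.03*np.cos(w)]);print("piv",piv)
for n,q in(("s",ray(S,*s(281,472),.044)),("c0",ray(C,*c(503,432),.044)),("c1",ray(C,*c(558,451),.044)),("cjar",ray(C,*c(185,50),.08)),("sstick",ray(S,*s(490,170),.03))):
    d=q[:2]-piv;print(n,q,np.hypot(*d),"arm-angle",np.arctan2(-d[0],d[1])-w)
np.save("fit.npy",r.x)
E
python3 fit.py
```

```text
[ 0.6243777  -0.05081044  0.0310083  -0.36794323  0.07875045] 6.417036255058608
[[[-0.4, -0.4], [-2.2, 1.1], [0.4, 0.1], [-0.2, -0.2], [-0.2, -0.3], [0.2, -0.5], [-0.7, -0.5], [0.0, 0.3]], [[-0.4, -2.0], [0.7, -1.8], [0.4, 0.2], [-0.3, 0.3], [0.1, 0.4], [0.2, 0.4], [0.3, -0.6], [0.5, 0.8]]]
[[ 0.7552 -0.2368  0.03  ]
 [ 0.7434  0.143   0.03  ]
 [ 0.6332 -0.2165  0.105 ]
 [ 0.5224 -0.1777  0.105 ]
 [ 0.5612 -0.0669  0.105 ]
 [ 0.672  -0.1057  0.105 ]
 [ 0.691   0.006   0.093 ]
 [ 0.6795  0.1104  0.044 ]]
hub [ 0.59718242 -0.14169728  0.105     ] 0.6137629543720373
piv [ 0.70027175 -0.07847077]
s [0.63681214 0.11452824 0.044     ] 0.2031643199682588 arm-angle 0.2866638874550878
c0 [0.64626277 0.11220149 0.044     ] 0.19817386568352477 arm-angle 0.24501670384819524
c1 [0.63350701 0.14075354 0.044     ] 0.2291655047734982 arm-angle 0.2646174352753487
cjar [ 0.58275419 -0.30933048  0.08      ] 0.2590493829388738 arm-angle 2.6397284357620663
sstick [ 0.43638594 -0.09528117  0.03      ] 0.2644207002040634 arm-angle 1.603405380356036
```

```bash
python3 -m crank '0 0 -0.02 0 0 0.094 1;0 0 -0.02 0 0 0.094 1;0 0 -0.02 0 0 0.094 1;0 0 0 0 0 0 1'; python3 -c "
from workcell import readout as r;o=r.get_obs();print(o['joint_pos'],o['tool_rot'])"
```

```text
clock: 0.48
eef_pos: [0.1377, -0.4776, 0.2789]
tool_rot: [1.0, -0.007, -0.002, -0.005]
ft_force: [0.2, -0.3, 0.8]
grip_width: 0.0387
[-1.29001344e+00  2.27142186e-01  1.36988580e-01  1.49153350e+00
 -2.19584387e-05  1.86601916e+00] [ 0.99995911 -0.00721974 -0.00155722 -0.00521797]
```

```bash
python3 -m crank '0 0 0 0 0 -0.1132 1;0 0 0 0 0 -0.1132 1;0 0 0 0 0 -0.1132 1;0 0 0 0 0 -0.1132 1;0 0 0 0 0 -0.1132 1;0 0 0 0 0 -0.1132 1;0 0 0 0 0 -0.1132 1;0 0 0 0 0 -0.1132 1;0 0 0 0 0 -0.1132 1;0 0 0 0 0 -0.1132 1;0 0 0 0 0 -0.1132 1;0 0 0 0 0 -0.1132 1;0 0 0 0 0 -0.1132 1;0 0 0 0 0 -0.1132 1;0 0 0 0 0 0 1'
python3 -m crank '0.018 0.0277 0 0 0 0 1;0.018 0.0277 0 0 0 0 1;0.018 0.0277 0 0 0 0 1;0.018 0.0277 0 0 0 0 1;0.018 0.0277 0 0 0 0 1;0.018 0.0277 0 0 0 0 1;0.018 0.0277 0 0 0 0 1;0.018 0.0277 0 0 0 0 1;0.018 0.0277 0 0 0 0 1;0.018 0.0277 0 0 0 0 1;0.018 0.0277 0 0 0 0 1;0.018 0.0277 0 0 0 0 1;0 0 0 0 0 0 1'
```

```text
clock: 1.73
eef_pos: [0.1365, -0.4731, 0.2655]
tool_rot: [0.669, 0.743, 0.008, -0.012]
ft_force: [0.5, -0.1, -0.4]
grip_width: 0.0002
clock: 2.82
eef_pos: [0.4585, -0.2169, 0.2592]
tool_rot: [0.683, 0.73, 0.008, -0.017]
ft_force: [-0.7, -0.7, -0.3]
grip_width: -0.0002
```

```bash
cat > d.py <<'E'
import sys;from h import *;from workcell import readout
def delta(X,Y,Z,yaw=np.pi/2):
    o=readout.get_obs();A=R.from_quat(o["tool_rot"])
    T=R.from_euler("z",yaw)*R.from_euler("x",np.pi)
    return A.inv().apply(np.array([X,Y,Z])-o["eef_pos"]).round(4),(A.inv()*T).as_rotvec().round(4),o["joint_pos"].round(2)
if __name__=="__main__": print(*delta(*map(float,sys.argv[1:4])))
E
python3 d.py .581 -.189 .17
```

```text
[0.0165 0.1252 0.0884] [-0.0133 -0.0358  0.0668] [-0.46  0.27  0.14  1.47  0.03  1.05]
```

```bash
python3 -m crank '0.004 0.03 0.015 -0.013 -0.036 0.067 1;0.004 0.03 0.018 0 0 0 1;0.004 0.03 0.018 0 0 0 1;0.004 0.03 0.018 0 0 0 1;0 0 0 0 0 0 1;0 0 0 0 0 0 1'; python3 d.py .581 -.189 .15
python3 - <<'E'
from workcell import viewer
import cv2
a=viewer.camera("wrist")[:,:,::-1]
cv2.imwrite("pics/w1.png",a)
E
```

```text
clock: 3.32
eef_pos: [0.5818, -0.1969, 0.1824]
tool_rot: [0.711, 0.703, -0.003, -0.001]
ft_force: [-0.3, 0.4, 0.5]
grip_width: -0.0002
[ 0.008  -0.0007  0.0324] [-0.0054  0.0025 -0.0105] [-0.32  0.49  0.27  1.35 -0.    1.26]
```

View pics/w1.png

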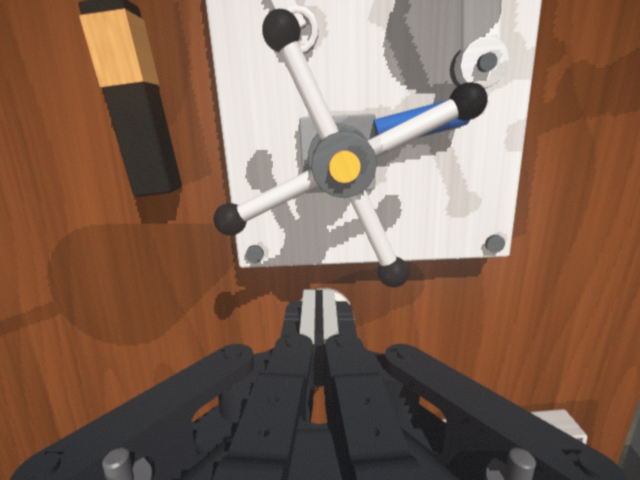

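```bash
python3 - <<'E'
from h import *
c=viewer.calibration("wrist");print(c["eye"])
for u,v in((282,30),(468,101),(394,271),(230,219)):print(ray(c,u,v,.105).round(4))
print("mean",np.mean([ray(c,u,v,.105) for u,v in((282,30),(468,101),(394,271),(230,219))],0),ray(c,345,166,.124), proj(c,[.581,-.189,.078]))
E
```

```text
[ 0.58288824 -0.11620193  0.3344152 ]
[ 0.5613 -0.0661  0.105 ]
[ 0.6714 -0.1052  0.105 ]
[ 0.6331 -0.2155  0.105 ]
[ 0.5219 -0.1769  0.105 ]
mean [ 0.59692295 -0.14092389  0.105     ] [ 0.59681283 -0.14067379  0.124     ] [[319.09370149 224.52926374]]
```

```bash
python3 -m crank '0.008 -0.001 0.01 0 0 -0.01 1;0 0 0.022 0 0 0 1;0 0 0.022 0 0 0 1;0 0 0.022 0 0 0 1;0 0 0.008 0 0 0 1;0 0 0 0 0 0 1'; python3 d.py .580 -.189 .095
```

```text
clock: 3.87
eef_pos: [0.576, -0.1933, 0.1023]
tool_rot: [0.711, 0.703, -0.002, 0.002]
ft_force: [0.5, 0.5, -0.6]
grip_width: 0.0003
[0.0044 0.0039 0.0073] [ 0.0012  0.0056 -0.0109] [-0.32  0.52  0.1   1.15 -0.    1.26]
```

```bash
cat > arc.py <<'E'
import sys;from d import *
n,st,r,z=int(sys.argv[1]),float(sys.argv[2]),.049,.094
o=readout.get_obs();p=o["eef_pos"];A=R.from_quat(o["tool_rot"]);hub=np.array([.597,-.141])
d=p[:2]-hub;a=np.degrees(np.arctan2(d[1],d[0]));print("ang",a.round(1),"r",np.hypot(*d).round(4),"rot",delta(0,0,0)[1],"z",p[2].round(4),"f",o["ft_force"].round(1))
rows=[]
for k in range(1,n+1):
    b=np.radians(a-st*k);q=np.r_[hub+r*np.r_[np.cos(b),np.sin(b)],z if k>2 else (p[2]+(z-p[2])*k/3)]
    rows.append(A.inv().apply(q-p));p=q
print(";".join("%.1f %.1f %.1f"%tuple(1000*x) for x in rows),"(mm)")
E
python3 arc.py 16 4
```

```text
ang -111.8 r 0.0563 rot [ 0.0012  0.0056 -0.0109] z 0.1023 f [ 0.5  0.5 -0.6]
8.2 -0.5 2.7;1.6 -3.0 3.7;1.8 -2.9 1.8;2.0 -2.8 -0.0;2.2 -2.6 -0.0;2.3 -2.5 -0.0;2.5 -2.3 -0.0;2.7 -2.1 -0.0;2.8 -2.0 -0.0;2.9 -1.7 -0.0;3.1 -1.5 -0.0;3.2 -1.3 -0.0;3.2 -1.1 -0.0;3.3 -0.9 -0.0;3.4 -0.6 -0.0;3.4 -0.4 -0.0 (mm)
```

```bash
python3 -m crank '0.008 -0.0005 0.003 0 0.005 -0.011 1;0.0016 -0.003 0.003 0 0 0 1;0.0018 -0.003 0.002 0 0 0 1;0.002 -0.0028 0 0 0 0 1;0.0022 -0.0026 0 0 0 0 1;0.0023 -0.0025 0 0 0 0 1;0.0025 -0.0023 0 0 0 0 1;0.0027 -0.0021 0 0 0 0 1;0.0028 -0.002 0 0 0 0 1;0.0029 -0.0017 0 0 0 0 1;0.0031 -0.0015 0 0 0 0 1;0.0032 -0.0013 0 0 0 0 1;0.0032 -0.0011 0 0 0 0 1;0.0033 -0.0009 0 0 0 0 1;0.0034 -0.0006 0 0 0 0 1;0.0034 -0.0004 0 0 0 0 1'; python3 arc.py 20 4
```

```text
clock: 5.2
eef_pos: [0.5474, -0.1422, 0.1016]
tool_rot: [0.708, 0.707, 0.003, 0.006]
ft_force: [-0.1, 0.0, -0.2]
grip_width: -0.0001
ang -178.6 r 0.0497 rot [ 0.0126  0.0037 -0.0016] z 0.1016 f [-0.1  0.  -0.2]
3.4 0.7 2.5;3.4 0.2 3.4;3.4 0.5 1.7;3.3 0.7 -0.0;3.3 1.0 0.0;3.2 1.2 0.0;3.1 1.4 0.0;3.0 1.6 0.0;2.9 1.8 0.0;2.7 2.0 0.0;2.6 2.2 0.0;2.4 2.4 0.0;2.3 2.6 0.0;2.1 2.7 0.0;1.9 2.9 0.0;1.7 3.0 0.0;1.5 3.1 0.0;1.3 3.2 0.0;1.0 3.3 0.0;0.8 3.3 0.0 (mm)
```

```bash
python3 - <<'E'
from workcell import viewer
import cv2
cv2.imwrite("pics/w2.png",viewer.camera("wrist")[:,:,::-1])
E
```

```text
(no output)
```

View pics/w2.png

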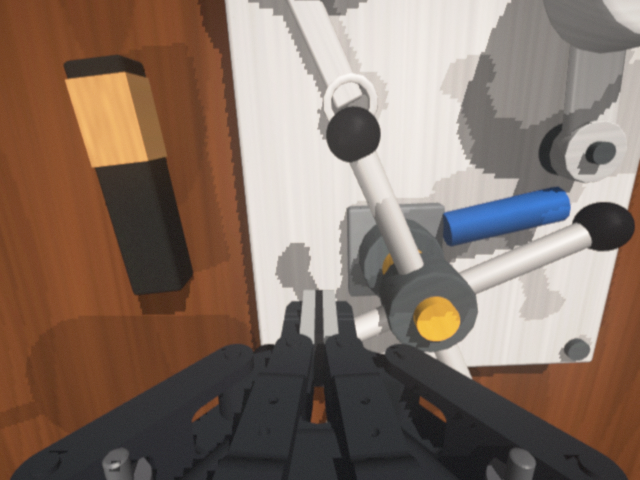

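```bash
python3 - <<'E'
from h import *
from workcell import readout
c=viewer.calibration("wrist")
for u,v in((353,134),(604,226)):
    p=ray(c,u,v,.105);d=p[:2]-[.597,-.141];print(p,np.degrees(np.arctan2(d[1],d[0])),np.hypot(*d))
p=ray(c,437,319,.124);print(p)
o=readout.get_obs();print(o["eef_pos"],o["ft_force"])
print(c["eye"],proj(c,[[.547,-.142,.085]]),ray(c,318,290,.085))
E
```

```text
[ 0.56114077 -0.06552075  0.105     ] 115.41179572639568 0.08356435226560366
[ 0.67305426 -0.10468885  0.105     ] 25.52155698713697 0.08427781165613593
[ 0.59638462 -0.13919785  0.124     ]
[ 0.54726548 -0.14150339  0.10161129] [0.45534086 0.01257223 0.80056336]
[ 0.54530933 -0.06072325  0.25426788] [[317.77530166 285.18792524]] [ 0.54711181 -0.14477929  0.085     ]
```

```bash
python3 - <<'E'
from h import *
import cv2
C=viewer.calibration("scene");S=viewer.calibration("side")
print(proj(C,[[.547,-.1415,.085],[.547,-.1415,.114],[.547,-.1415,.1016]]),proj(S,[[.547,-.1415,.085],[.547,-.1415,.114]]))
a=viewer.camera("scene")[130:270,210:340,::-1];b=viewer.camera("side")[110:250,230:360,::-1]
cv2.imwrite("pics/t3.png",cv2.resize(np.hstack([a,b]),None,fx=3,fy=3,interpolation=cv2.INTER_CUBIC))
E
```

```text
[[302.23980843 205.3582102 ]
 [302.20754539 191.98732772]
 [302.22146819 197.75739977]] [[318.19848775 168.59054516]
 [317.9947874  159.28938607]]
```

View pics/t3.png

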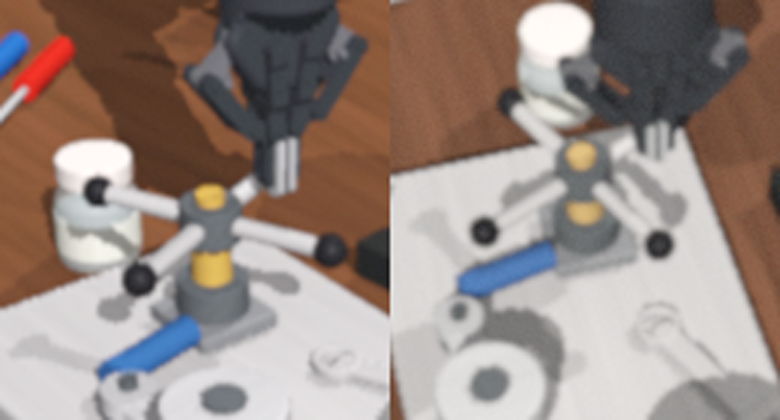

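```bash
python3 -m crank '0.006 0.0015 0 0.013 0.004 -0.002 1;0.006 0.001 0 0 0 0 1;0.002 0 0.006 0 0 0 1;0 0 0.008 0 0 0 1;0 0 0 0 0 0 1;0 0 0 0 0 0 1'; python3 arc.py 1 1
```

```text
clock: 5.85
eef_pos: [0.5509, -0.1269, 0.086]
tool_rot: [0.707, 0.708, -0.0, -0.001]
ft_force: [0.7, 0.1, 0.4]
grip_width: -0.0001
ang 163.0 r 0.0482 rot [-0.0014 -0.0004  0.0012] z 0.086 f [0.7 0.1 0.4]
1.0 -0.5 -2.7 (mm)
```

```bash
python3 -m crank '0 0 0.005 0 0 0 1;0 0 0 0 0 0 1;0 0 0 0 0 0 1'; sed -i 's/,.094$/,.080/' arc.py; python3 arc.py 16 4
python3 - <<'E'
from workcell import viewer
import cv2,numpy as np
a=viewer.camera("scene")[130:270,210:340,::-1];b=viewer.camera("side")[110:250,230:360,::-1]
cv2.imwrite("pics/t4.png",cv2.resize(np.hstack([a,b]),None,fx=3,fy=3,interpolation=cv2.INTER_CUBIC))
E
```

```text
clock: 6.1
eef_pos: [0.5502, -0.1271, 0.0797]
tool_rot: [0.707, 0.707, -0.001, -0.001]
ft_force: [0.3, -0.6, 0.9]
grip_width: 0.0003
ang 163.4 r 0.0488 rot [-0.0029 -0.0006  0.0008] z 0.0797 f [ 0.3 -0.6  0.9]
3.3 0.9 -0.1;3.2 1.3 -0.1;3.1 1.5 -0.1;2.9 1.7 -0.0;2.8 1.9 -0.0;2.7 2.1 -0.0;2.5 2.3 -0.0;2.3 2.5 -0.0;2.2 2.6 -0.0;2.0 2.8 -0.0;1.8 2.9 -0.0;1.6 3.0 -0.0;1.4 3.1 -0.0;1.1 3.2 -0.0;0.9 3.3 -0.0;0.7 3.4 -0.0 (mm)
```

View pics/t4.png

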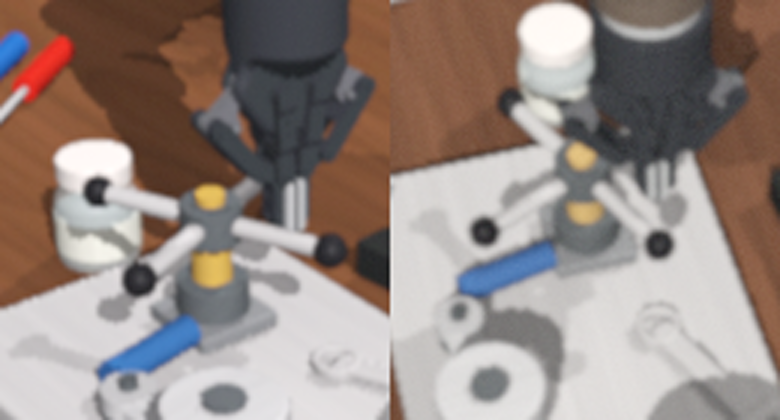

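```bash
python3 -m crank '0.0033 0.0009 0 0 0 0 1;0.0032 0.0013 0 0 0 0 1;0.0031 0.0015 0 0 0 0 1;0.0029 0.0017 0 0 0 0 1;0.0028 0.0019 0 0 0 0 1;0.0027 0.0021 0 0 0 0 1;0.0025 0.0023 0 0 0 0 1;0.0023 0.0025 0 0 0 0 1;0.0022 0.0026 0 0 0 0 1;0.002 0.0028 0 0 0 0 1'; python3 arc.py 18 4;  python3 - <<'E'
from workcell import viewer
import cv2
cv2.imwrite("pics/w5.png",viewer.camera("wrist")[:,:,::-1])
E
```

```text
clock: 7.03
eef_pos: [0.5644, -0.1072, 0.0807]
tool_rot: [0.709, 0.705, -0.013, 0.002]
ft_force: [-4.5, -4.1, 3.6]
grip_width: 0.0002
ang 134.0 r 0.047 rot [-0.016   0.0205 -0.0067] z 0.0807 f [-4.5 -4.1  3.6]
3.8 1.1 0.1;2.1 2.7 0.2;1.9 2.8 0.1;1.7 2.9 -0.1;1.5 3.1 -0.1;1.3 3.2 -0.1;1.1 3.2 -0.1;0.8 3.3 -0.1;0.6 3.4 -0.1;0.4 3.4 -0.1;0.1 3.4 -0.1;-0.1 3.4 -0.1;-0.3 3.4 -0.0;-0.6 3.4 -0.0;-0.8 3.3 -0.0;-1.0 3.3 -0.0;-1.3 3.2 -0.0;-1.5 3.1 -0.0 (mm)
```

View pics/w5.png

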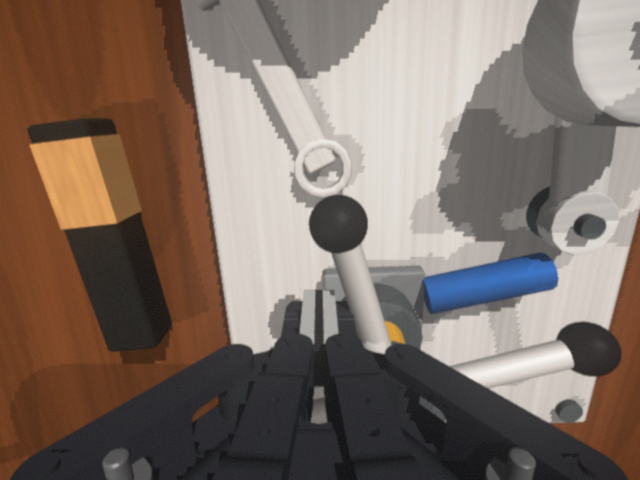

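```bash
python3 arc.py 8 7 | tail -1; python3 -m crank '0.005 0.003 0.0005 -0.016 0.02 -0.007 1;0.0032 0.0051 0.0005 0 0 0 1;0.0026 0.0054 0.0005 0 0 0 1;0.0019 0.0056 0.0005 0 0 0 1'; python3 arc.py 12 7
```

```text
5.4 3.1 0.1;3.3 5.0 0.2;2.7 5.4 0.0;2.0 5.6 -0.1;1.3 5.8 -0.1;0.6 6.0 -0.1;-0.2 6.0 -0.1;-0.9 5.9 -0.1 (mm)
clock: 7.42
eef_pos: [0.5756, -0.0991, 0.0786]
tool_rot: [0.709, 0.705, -0.01, -0.002]
ft_force: [-6.1, -2.5, 3.9]
grip_width: 0.0001
ang 117.1 r 0.0471 rot [-0.0163  0.0108 -0.0045] z 0.0786 f [-6.1 -2.5  3.9]
4.1 4.6 -0.6;1.7 5.7 -0.7;1.0 5.9 -0.4;0.3 6.0 -0.1;-0.4 6.0 -0.1;-1.2 5.9 -0.1;-1.9 5.7 -0.1;-2.5 5.4 -0.1;-3.2 5.1 -0.0;-3.8 4.6 -0.0;-4.3 4.1 -0.0;-4.8 3.6 -0.0 (mm)
```

```bash
python3 -m crank '0.0045 0.0052 0 -0.016 0.011 -0.004 1;0.0022 0.0061 0 0 0 0 1;0.0018 0.0062 0 0 0 0 1;0.0012 0.0064 0 0 0 0 1;0.0008 0.0065 0 0 0 0 1;0.0002 0.0065 0 0 0 0 1;-0.0002 0.0065 0 0 0 0 1;-0.0008 0.0065 0 0 0 0 1;-0.0012 0.0064 0 0 0 0 1;-0.0018 0.0062 0 0 0 0 1'; python3 arc.py 10 7; python3 - <<'E'
from workcell import viewer
import cv2
cv2.imwrite("pics/c6.png",viewer.camera("scene")[:,:,::-1])
cv2.imwrite("pics/w6.png",viewer.camera("wrist")[:,:,::-1])
E
```

```text
clock: 8.25
eef_pos: [0.6082, -0.0932, 0.0722]
tool_rot: [0.709, 0.705, -0.026, -0.021]
ft_force: [-6.4, 0.8, 4.5]
grip_width: -0.0
ang 76.8 r 0.0491 rot [-0.0664  0.0059 -0.0059] z 0.0722 f [-6.4  0.8  4.5]
-1.8 5.5 -3.0;-2.4 5.3 -3.8;-3.0 5.0 -2.1;-3.6 4.7 -0.3;-4.2 4.3 -0.3;-4.7 3.7 -0.2;-5.1 3.1 -0.2;-5.4 2.5 -0.1;-5.7 1.8 -0.1;-5.9 1.1 -0.0 (mm)
```

```bash
cat > ptr.py <<'E'
import sys,cv2;from h import *
x,y,w,t,a=np.load("fit.npy");piv=np.array([.70027,-.07847])
def pol(c,uv):
    P=np.array([ray(c,u,v,.044) for u,v in uv])[:,:2]-piv
    return np.hypot(*P.T),np.arctan2(-P[:,0],P[:,1])-w
def meas(name,img):
    c=viewer.calibration(name);hsv=cv2.cvtColor(img,cv2.COLOR_BGR2HSV).astype(int);H,S,V=hsv[...,0],hsv[...,1],hsv[...,2]
    v,u=np.mgrid[:480,:640]
    pp=np.array([ray(c,*q,.044) for q in zip(u.ravel(),v.ravel())])[:,:2].reshape(480,640,2)-piv
    r=np.hypot(pp[...,0],pp[...,1]);th=np.arctan2(-pp[...,0],pp[...,1])-w
    reg=(r>.10)&(r<.235)&(th>-.05)&(th<.5)
    for n,m in(("orange",(H>=5)&(H<=20)&(S>95)&(r<.2)),("red",((H<4)|(H>174))&(S>130)&(r>.175))):
        m=m&reg&(V>60)
        if m.sum()>4:
            k=S[m]-80.
            print(name,n,m.sum(),"r %.3f-%.3f"%(r[m].min(),r[m].max()),"ang fit@.19 %.4f"%np.polyval(np.polyfit(r[m],th[m],1,w=k),.19),"mean %.4f"%np.average(th[m],weights=k))
if __name__=="__main__":
    for f in sys.argv[1:]:
        n,p=f.split(":");meas(n,cv2.imread(p))
E
python3 ptr.py scene:pics/scene0.png side:pics/side0.png scene:pics/c6.png
```

```text
scene orange 149 r 0.110-0.189 ang fit@.19 0.0817 mean 0.0822
scene red 73 r 0.197-0.229 ang fit@.19 0.2609 mean 0.2601
side orange 38 r 0.117-0.187 ang fit@.19 0.0779 mean 0.0794
side red 9 r 0.199-0.209 ang fit@.19 0.2858 mean 0.2845
scene orange 126 r 0.111-0.188 ang fit@.19 0.1538 mean 0.1547
scene red 72 r 0.197-0.228 ang fit@.19 0.2597 mean 0.2595
```

```bash
python3 -m crank '-0.0017 0.0063 -0.003 -0.04 0.004 -0.006 1;-0.0021 0.0061 -0.003 -0.035 0 0 1;-0.0025 0.006 -0.002 -0.008 -0.003 0 1;-0.003 0.0058 0 -0.007 -0.003 0 1;-0.0033 0.0056 0 -0.007 -0.004 0 1;-0.0037 0.0053 0 -0.007 -0.004 0 1;-0.0041 0.0051 0 -0.006 -0.005 0 1;-0.0044 0.0048 0 -0.006 -0.005 0 1'; python3 arc.py 1 1; python3 - <<'E'
from workcell import viewer
import cv2
cv2.imwrite("pics/c7.png",viewer.camera("scene")[:,:,::-1])
E
python3 ptr.py scene:pics/c7.png
```

```text
clock: 9.02
eef_pos: [0.632, -0.105, 0.0695]
tool_rot: [0.704, 0.71, -0.001, 0.003]
ft_force: [-5.5, 4.4, 3.0]
grip_width: -0.0002
ang 45.8 r 0.0502 rot [0.003  0.0054 0.0075] z 0.0695 f [-5.5  4.4  3. ]
-1.5 -0.2 -3.5 (mm)
scene orange 129 r 0.111-0.188 ang fit@.19 0.1826 mean 0.1836
scene red 72 r 0.197-0.229 ang fit@.19 0.2598 mean 0.2594
```

```bash
python3 -m crank '-0.0047 0.0045 -0.004 -0.005 -0.003 0.007 1;-0.005 0.0042 -0.004 -0.005 -0.006 0 1;-0.0053 0.0038 -0.004 -0.005 -0.006 0 1;-0.0055 0.0034 -0.003 -0.004 -0.007 0 1;-0.0057 0.0031 -0.002 -0.004 -0.007 0 1;-0.0059 0.0026 -0.001 -0.003 -0.007 0 1;-0.0061 0.0022 0 -0.003 -0.007 0 1'; python3 arc.py 1 1; python3 - <<'E'
from workcell import viewer
import cv2
cv2.imwrite("pics/c8.png",viewer.camera("scene")[:,:,::-1])
E
python3 ptr.py scene:pics/c8.png
```

```text
clock: 9.65
eef_pos: [0.6395, -0.1213, 0.0741]
tool_rot: [0.702, 0.712, -0.008, 0.0]
ft_force: [-3.0, 6.1, 4.6]
grip_width: 0.0001
ang 24.9 r 0.0468 rot [-0.0103  0.0116  0.0146] z 0.0741 f [-3.   6.1  4.6]
0.1 2.3 -2.0 (mm)
scene orange 127 r 0.111-0.188 ang fit@.19 0.2085 mean 0.2072
scene red 71 r 0.197-0.228 ang fit@.19 0.2598 mean 0.2594
```

```bash
python3 -m crank '-0.0059 0.0045 -0.003 -0.01 0.008 0.014 1;-0.0061 0.0025 -0.003 -0.003 -0.003 0 1;-0.0062 0.002 -0.002 -0.003 -0.004 0 1;-0.0063 0.0016 -0.001 -0.002 -0.004 0 1;-0.0064 0.0012 -0.001 -0.002 -0.004 0 1;-0.0065 0.0008 -0.001 -0.002 -0.004 0 1'; python3 arc.py 1 1; python3 - <<'E'
from workcell import viewer
import cv2
cv2.imwrite("pics/c9.png",viewer.camera("scene")[:,:,::-1])
E
python3 ptr.py scene:pics/c9.png
```

```text
clock: 10.2
eef_pos: [0.6432, -0.1354, 0.0763]
tool_rot: [0.702, 0.712, 0.001, -0.011]
ft_force: [-2.3, 8.6, 0.3]
grip_width: -0.0002
ang 6.9 r 0.0466 rot [-0.0137 -0.0171  0.0153] z 0.0763 f [-2.3  8.6  0.3]
-0.6 2.5 -1.3 (mm)
scene orange 125 r 0.111-0.187 ang fit@.19 0.2307 mean 0.2298
scene red 71 r 0.197-0.228 ang fit@.19 0.2597 mean 0.2594
```

```bash
python3 -m crank '-0.0063 0.003 -0.002 -0.014 -0.017 0.015 1;-0.0065 0.001 -0.001 -0.001 -0.006 0 1;-0.0065 0 -0.001 0 -0.006 0 1;-0.0065 -0.0004 0 0 -0.006 0 1'; python3 arc.py 1 1; python3 - <<'E'
from workcell import viewer
import cv2
for n in("scene","side","wrist"): cv2.imwrite(f"pics/{n}10.png",viewer.camera(n)[:,:,::-1])
from h import *
print(proj(viewer.calibration("wrist"),[.65,.11,.044]))
a=cv2.imread("pics/scene10.png")[270:370,270:400];b=cv2.imread("pics/side10.png")[255:355,250:380]
cv2.imwrite("pics/m10.png",cv2.resize(np.hstack([a,b]),None,fx=3,fy=3,interpolation=cv2.INTER_CUBIC))
E
python3 ptr.py scene:pics/scene10.png
```

```text
clock: 10.58
eef_pos: [0.6438, -0.1446, 0.0765]
tool_rot: [0.703, 0.711, 0.0, -0.006]
ft_force: [-0.3, 8.9, 3.4]
grip_width: -0.0002
ang -4.4 r 0.0469 rot [-0.0084 -0.0093  0.0106] z 0.0765 f [-0.3  8.9  3.4]
-1.0 2.0 -1.2 (mm)
[[ 343.54769118 -401.83315878]]
scene orange 126 r 0.110-0.188 ang fit@.19 0.2420 mean 0.2426
scene red 71 r 0.197-0.228 ang fit@.19 0.2599 mean 0.2594
```

View pics/m10.png

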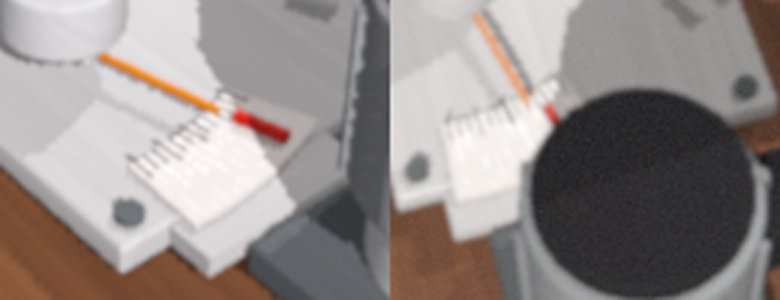

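```bash
python3 -m crank '-0.0063 0.001 -0.001 -0.008 -0.009 0.01 1;-0.0065 -0.0002 0 0 -0.006 0 1;-0.0065 -0.0008 0 0 -0.006 0 1'; python3 arc.py 1 1; python3 - <<'E'
from workcell import viewer
import cv2
for n in("scene",): cv2.imwrite(f"pics/{n}11.png",viewer.camera(n)[:,:,::-1])
E
python3 ptr.py scene:pics/scene11.png
```

```text
clock: 10.98
eef_pos: [0.6441, -0.1506, 0.0767]
tool_rot: [0.704, 0.71, 0.003, -0.004]
ft_force: [-0.5, 9.8, 3.1]
grip_width: -0.0001
ang -11.5 r 0.0481 rot [-0.0017 -0.009   0.0091] z 0.0767 f [-0.5  9.8  3.1]
-1.0 0.7 -1.1 (mm)
scene orange 126 r 0.111-0.188 ang fit@.19 0.2495 mean 0.2508
scene red 71 r 0.197-0.228 ang fit@.19 0.2597 mean 0.2594
```

```bash
python3 -m crank '0.008 0 0 0 -0.009 0.009 1;0.004 0 -0.015 0 0 0 1;0 0 -0.03 0 0 0 1;0 0 -0.03 0 0 0 1;0 0 -0.03 0 0 0 1;0 0 -0.015 0 0 0 1;0.034 0.001 0 0 0 0 1;0.034 0.001 0 0 0 0 1;0.034 0.001 0 0 0 0 1;0.034 0.001 0 0 0 0 1;0.03 0.001 0 0 0 0 1;0 0 0 0 0 0 1;0 0 0 0 0 0 1'; python3 - <<'E'
from workcell import viewer
import cv2
from h import *
c=viewer.calibration("wrist")
im=viewer.camera("wrist")[:,:,::-1].copy(); cv2.imwrite("pics/wrist12.png",im)
p=proj(c,[.65,.106,.044])[0];print(p,c["eye"])
u,v=p.astype(int);y0,x0=max(v-75,0),max(u-100,0);print(x0,y0)
cv2.imwrite("pics/m12.png",cv2.resize(im[y0:y0+150,x0:x0+200],None,fx=4,fy=4,interpolation=cv2.INTER_CUBIC))
cv2.imwrite("pics/scene12.png",viewer.camera("scene")[:,:,::-1])
E
python3 ptr.py wrist:pics/wrist12.png scene:pics/scene12.png
```

```text
clock: 12.12
eef_pos: [0.6528, 0.0419, 0.2012]
tool_rot: [0.708, 0.706, -0.0, 0.004]
ft_force: [0.1, -0.2, 0.2]
grip_width: -0.0
[313.92496173 141.9961055 ] [0.65221036 0.12305299 0.35369516]
213 66
wrist orange 391 r 0.117-0.190 ang fit@.19 0.2512 mean 0.2526
wrist red 250 r 0.194-0.225 ang fit@.19 0.2945 mean 0.2940
scene orange 127 r 0.111-0.188 ang fit@.19 0.2504 mean 0.2515
scene red 71 r 0.197-0.228 ang fit@.19 0.2598 mean 0.2594
```

View pics/m12.png

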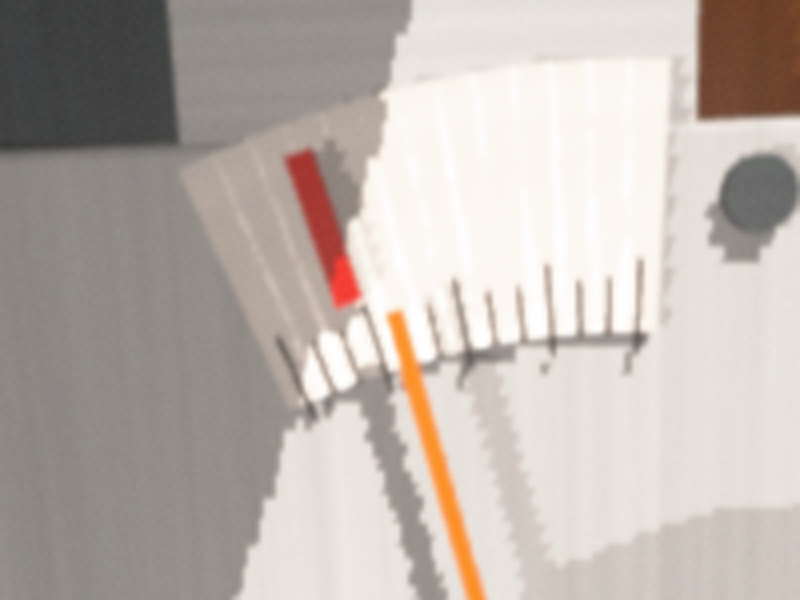

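```bash
python3 - <<'E'
from h import *
W=viewer.calibration("wrist");C=viewer.calibration("scene")
x,y,w,t,a=np.load("fit.npy");piv=np.array([.70027,-.07847])
for n,uw,uc in(("in",(299.5,141.8),(347.7,309)),("out",(288,104.3),(366,315.3)),("tip",(397.5/4+213,315/4+66),None)):
    for z in(.03,.036,.04,.044):
        o=[]
        for c,u in((W,uw),(C,uc)):
            if u is None: continue
            d=ray(c,*u,z)[:2]-piv;o.append((np.hypot(*d).round(4),(np.arctan2(-d[0],d[1])-w).round(4)))
        print(n,z,o)
E
```

```text
in 0.03 [(np.float64(0.1935), np.float64(0.3012)), (np.float64(0.1901), np.float64(0.3206))]
in 0.036 [(np.float64(0.1937), np.float64(0.2992)), (np.float64(0.1934), np.float64(0.2875))]
in 0.04 [(np.float64(0.1938), np.float64(0.298)), (np.float64(0.1958), np.float64(0.2661))]
in 0.044 [(np.float64(0.194), np.float64(0.2967)), (np.float64(0.1982), np.float64(0.2452))]
out 0.03 [(np.float64(0.2257), np.float64(0.2946)), (np.float64(0.222), np.float64(0.3307))]
out 0.036 [(np.float64(0.2253), np.float64(0.2931)), (np.float64(0.225), np.float64(0.302))]
out 0.04 [(np.float64(0.225), np.float64(0.292)), (np.float64(0.227), np.float64(0.2833))]
out 0.044 [(np.float64(0.2248), np.float64(0.291)), (np.float64(0.2291), np.float64(0.2649))]
tip 0.03 [(np.float64(0.1876), np.float64(0.2488))]
tip 0.036 [(np.float64(0.188), np.float64(0.2479))]
tip 0.04 [(np.float64(0.1882), np.float64(0.2473))]
tip 0.044 [(np.float64(0.1884), np.float64(0.2467))]
```

```bash
python3 -m crank '-0.034 -0.001 0 0 0 0 1;-0.034 -0.001 0 0 0 0 1;-0.034 -0.001 0 0 0 0 1;-0.034 -0.001 0 0 0 0 1;-0.034 -0.002 0 0 0 0 1;0 0 0 0 0 0 1;0 0 0 0 0 0 1'; python3 d.py .646 -.135 .079
```

```text
clock: 12.8
eef_pos: [0.6445, -0.1433, 0.2006]
tool_rot: [0.712, 0.703, -0.001, 0.004]
ft_force: [0.8, 0.4, 0.5]
grip_width: -0.0002
[0.0093 0.0009 0.1215] [ 0.0041  0.0083 -0.0127] [-0.22  0.57  0.45  1.45 -0.01  1.37]
```

```bash
python3 -m crank '0.009 0.001 0.01 0.004 0.008 -0.012 1;0 0 0.028 0 0 0 1;0 0 0.028 0 0 0 1;0 0 0.028 0 0 0 1;0 0 0.018 0 0 0 1;0 0 0.006 0 0 0 1;0 0 0 0 0 0 1;0 0 0 0 0 0 1'; python3 arc.py 1 1
```

```text
clock: 13.47
eef_pos: [0.6457, -0.1286, 0.0759]
tool_rot: [0.706, 0.708, 0.002, -0.001]
ft_force: [-0.2, 0.3, 0.0]
grip_width: 0.0003
ang 14.3 r 0.0503 rot [ 0.0007 -0.0036  0.0036] z 0.0759 f [-0.2  0.3  0. ]
-1.1 -1.0 -1.4 (mm)
```

```bash
python3 -m crank '-0.0049 0.0009 -0.001 0 -0.003 0.003 1;-0.005 0.0006 -0.001 0 0 0 1;-0.005 0.0002 0 0 0 0 1;-0.005 -0.0003 0 0 0 0 1;-0.0064 -0.0006 0 0 -0.005 0 1;-0.0063 -0.0011 0 0 -0.006 0 1;-0.0062 -0.0015 0 0.001 -0.006 0 1;-0.0061 -0.0018 0 0.001 -0.006 0 1;-0.0059 -0.0022 0 0.001 -0.006 0 1'; python3 arc.py 1 1; python3 - <<'E'
from workcell import viewer
import cv2
cv2.imwrite("pics/scene13.png",viewer.camera("scene")[:,:,::-1])
E
python3 ptr.py scene:pics/scene13.png
```

```text
clock: 14.22
eef_pos: [0.6473, -0.1723, 0.0859]
tool_rot: [0.704, 0.71, 0.002, 0.009]
ft_force: [2.7, 6.8, -0.2]
grip_width: -0.0003
ang -31.9 r 0.0592 rot [0.015  0.0101 0.008 ] z 0.0859 f [ 2.7  6.8 -0.2]
4.8 -9.1 1.8 (mm)
scene orange 128 r 0.111-0.188 ang fit@.19 0.2705 mean 0.2710
scene red 71 r 0.197-0.228 ang fit@.19 0.2597 mean 0.2594
```

```bash
python3 -m crank '-0.004 -0.0055 0.003 0.015 0.01 0.008 1;-0.004 -0.0055 0.003 0.003 -0.003 0 1;-0.0043 -0.005 0.002 0.003 -0.003 0 1'; python3 arc.py 1 1; python3 - <<'E'
from workcell import viewer
import cv2
cv2.imwrite("pics/scene14.png",viewer.camera("scene")[:,:,::-1])
E
python3 ptr.py scene:pics/scene14.png
```

```text
clock: 14.52
eef_pos: [0.6403, -0.1815, 0.0844]
tool_rot: [0.706, 0.708, 0.006, 0.005]
ft_force: [3.8, 7.1, 3.1]
grip_width: 0.0001
ang -43.1 r 0.0593 rot [ 0.0156 -0.002   0.0036] z 0.0844 f [3.8 7.1 3.1]
6.4 -8.1 1.3 (mm)
scene orange 130 r 0.111-0.188 ang fit@.19 0.2844 mean 0.2851
scene red 71 r 0.197-0.228 ang fit@.19 0.2598 mean 0.2594
```

```bash
python3 -m crank '-0.0036 -0.0055 0.003 0.015 -0.002 0.004 1;-0.0034 -0.0056 0.002 0.003 -0.003 0 1'; python3 arc.py 1 1; python3 - <<'E'
from workcell import viewer
import cv2
cv2.imwrite("pics/scene15.png",viewer.camera("scene")[:,:,::-1])
E
python3 ptr.py scene:pics/scene15.png
```

```text
clock: 14.73
eef_pos: [0.6351, -0.1872, 0.0839]
tool_rot: [0.707, 0.708, 0.005, 0.004]
ft_force: [4.6, 6.0, 1.9]
grip_width: 0.0001
ang -50.5 r 0.0599 rot [ 0.0125 -0.001   0.0013] z 0.0839 f [4.6 6.  1.9]
7.9 -7.6 1.2 (mm)
scene orange 132 r 0.111-0.188 ang fit@.19 0.2966 mean 0.2949
scene red 71 r 0.197-0.228 ang fit@.19 0.2597 mean 0.2594
```

```bash
python3 -m crank '0.005 0.005 0 0.012 0 0 1;0.004 0.004 -0.01 0 0 0 1;0 0 -0.03 0 0 0 1;0 0 -0.03 0 0 0 1;0 0 -0.03 0 0 0 1;0 0 -0.015 0 0 0 1;0.037 0.002 0 0 0 0 1;0.037 0.001 0 0 0 0 1;0.037 0 0 0 0 0 1;0.037 0 0 0 0 0 1;0.037 0 0 0 0 0 1;0.037 0 0 0 0 0 1;0 0 0 0 0 0 1;0 0 0 0 0 0 1'; python3 - <<'E'
from workcell import viewer
import cv2
from h import *
c=viewer.calibration("wrist")
im=viewer.camera("wrist")[:,:,::-1].copy(); cv2.imwrite("pics/wrist16.png",im)
u,v=proj(c,[.65,.106,.044])[0].astype(int);y0,x0=max(v-75,0),max(u-100,0);print(x0,y0,c["eye"])
cv2.imwrite("pics/m16.png",cv2.resize(im[y0:y0+150,x0:x0+200],None,fx=4,fy=4,interpolation=cv2.INTER_CUBIC))
cv2.imwrite("pics/scene16.png",viewer.camera("scene")[:,:,::-1])
E
python3 ptr.py wrist:pics/wrist16.png scene:pics/scene16.png
```

```text
clock: 15.95
eef_pos: [0.6515, 0.0371, 0.2122]
tool_rot: [0.713, 0.701, 0.004, 0.009]
ft_force: [-0.8, -1.2, -0.0]
grip_width: -0.0
211 60 [0.64992251 0.11855257 0.36452263]
wrist orange 387 r 0.117-0.190 ang fit@.19 0.2919 mean 0.2938
wrist red 236 r 0.194-0.225 ang fit@.19 0.2941 mean 0.2935
scene orange 131 r 0.111-0.188 ang fit@.19 0.2985 mean 0.2961
scene red 71 r 0.197-0.228 ang fit@.19 0.2596 mean 0.2594
```

View pics/m16.png

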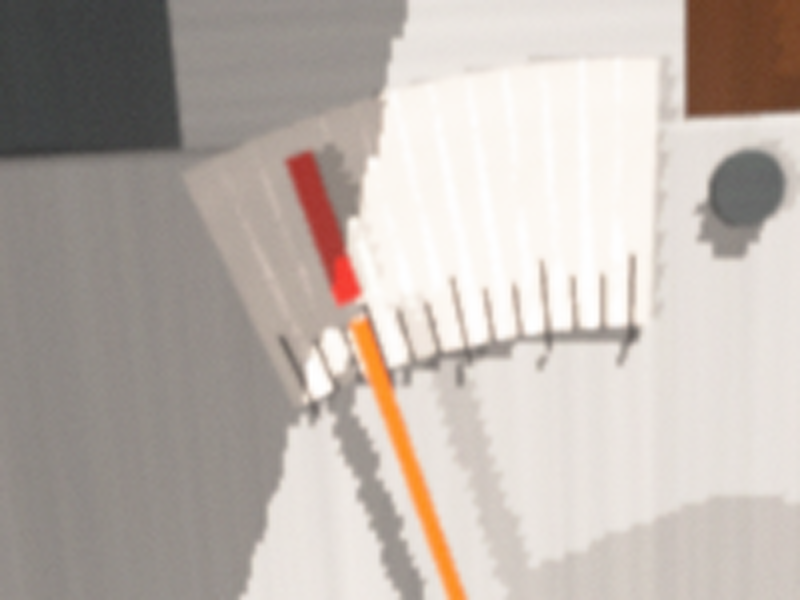

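```bash
python3 -c "
from workcell import order,readout
print(readout.get_obs()['ft_force']);print(order.job_done())"
```

```text
[ 0.59159647 -0.66450203 -0.2051057 ]
the job is handed in; nothing more can be done
None
```

I turned the tension wheel clockwise by about 3.3 rad with the shut fingertip. I crept up in short pushes, checking the pointer after each one, then lifted clear and handed the job in at about 16 s.

- **Final position:** in the last wrist picture the pointer tip lies about 1 mm short of the red mark's line. It never went past the mark in any check. I left that last 1 mm as it was.
- **Robot clear:** it stands well above the scene, touching nothing, with under 1 N at the wrist.
- **First sweep failed:** the fingertip went over a spoke without turning the wheel, because it was too high. I lowered it and pushed the next spoke instead.
- **Cameras disagreed:** the scene camera alone put the red mark about 7 mm nearer to the pointer. I had assumed the tab was 44 mm high, but triangulating it with the wrist view gave about 36 mm. I used the wrist reading for the final approach.
- **Other objects:** I aimed only at the wheel. I did not measure the spanner, dressing stick or jar again at the end, and saw no sign that they moved.

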